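# Stack the keyed spacers on the rotator shaft

### The job

Thread the three keyed aluminium spacers onto the upright shaft of the tube rotator: the large one first, then the medium, then the small. Turn each one lightly on the shaft until its keyways find the keys, and lower it gently until it is fully home, flat on the seat or on the spacer below. Never drop a spacer down the shaft or force it down on the keys, and leave everything else on the bench where it is.

Things in the scene. Friction and masses are not known exactly. Their poses are not given: they have to be found in the camera images.
- spacer_large: large spacer: a flat round aluminium ring, 58 mm outside diameter, 16 mm thick, about 92 g (varies by a third), lying flat on the bench. Bore 25 mm, with two opposite keyways 8 mm wide cut through its whole thickness out to 16.5 mm from the centre. Origin at the centre of its underside, z up through the bore; the two keyways lie along its +x and -x (half a turn gives the same fit). Both faces are alike.
- spacer_medium: medium spacer: a flat round aluminium ring, 50 mm outside diameter, 12 mm thick, about 48 g (varies by a third), lying flat on the bench. Bore 25 mm, with two opposite keyways 8 mm wide cut through its whole thickness out to 16.5 mm from the centre. Origin at the centre of its underside, z up through the bore; the two keyways lie along its +x and -x (half a turn gives the same fit). Both faces are alike.
- spacer_small: small spacer: a flat round aluminium ring, 42 mm outside diameter, 8 mm thick, about 22 g (varies by a third), lying flat on the bench. Bore 25 mm, with two opposite keyways 8 mm wide cut through its whole thickness out to 16.5 mm from the centre. Origin at the centre of its underside, z up through the bore; the two keyways lie along its +x and -x (half a turn gives the same fit). Both faces are alike.
- drive: tube rotator drive unit, fixed: white housing 120 x 110 mm, top 40 mm above the bench, upright steel shaft at its centre. Origin on the bench under the shaft, z up. Two opposite keys on the shaft; their direction is NOT measured: the line through them lies anywhere within 0.9 rad (52 deg) either side of the housing's x axis, seen from above. The shaft does not turn by hand (over 1 N m).
- seat (a point): centre of the seat at the foot of the shaft, 50 mm above the bench: top of a hub 36 mm across that stands 10 mm above the housing. The shaft is 22 mm thick and 54 mm tall above the seat, its top 5 mm tapering to 15 mm. Large spacer home: underside on the seat; medium: 16 mm above the seat; small: 28 mm above it.
- key_tops (a point): point on the shaft's axis level with the tops of the two keys, 40 mm above the seat. The keys are 5 mm wide, reach 15 mm out from the axis, run from the seat up to here and end in square shoulders: a spacer threaded with its keyways off the keys rests on them, and drops past once its keyways are within some 0.08 rad of the keys.
- rack: bystander, to be left alone: white rack of capped sample tubes, 48 x 148 mm, 98 mm tall; origin under its middle.
- jar: bystander, to be left alone: small amber jar, 32 mm across, 36 mm tall; origin under its middle.
- spanner: bystander, to be left alone: spanner lying on the bench, 150 mm long; origin under its middle.
- slide_box: bystander, to be left alone: grey slide box 100 x 85 x 30 mm; origin under its middle.
- tip_box: bystander, to be left alone: pipette tip box 120 x 80 mm, 60 mm tall; origin under its middle.
- pot: bystander, to be left alone: specimen pot 52 mm across, 50 mm tall; origin under its middle.
- wash_bottle: bystander, to be left alone: white wash bottle 66 mm across, 170 mm tall; origin under its middle.
Mind the look-alikes: they are no part of the job. What is shaped like the spacer_large but pink is not meant.

How it is judged (in metres and radians):
On the way, in this order (a step that is already met when the one before it is completed fails the run):
1. the large spacer is fully home on the shaft (z of spacer_large in the frame of seat between -0.002 and 0.002 m and horizontal distance between spacer_large and seat below 0.003 m and angle between spacer_large's own z axis and vertical below 0.09 rad), for 0.2 s.
2. the medium spacer is fully home on the shaft, on the large one (all of step 1 and z of spacer_medium in the frame of seat between 0.014 and 0.018 m and horizontal distance between spacer_medium and seat below 0.003 m and angle between spacer_medium's own z axis and vertical below 0.09 rad), for 0.2 s.
3. the small spacer is fully home on the shaft, on the medium one (all of step 2 and z of spacer_small in the frame of seat between 0.026 and 0.03 m and horizontal distance between spacer_small and seat below 0.003 m and angle between spacer_small's own z axis and vertical below 0.09 rad), for 0.2 s.
At the end, for the whole second after the job is handed in: All three spacers on the shaft and at rest, level within 0.09 rad, centred within 3 mm: underside of the large one at the seat, of the medium 16 mm and of the small 28 mm above the seat, each within 2 mm (all of step 3 and linear speed of each of spacer_large, spacer_medium, spacer_small below 0.02 m/s); the robot touches nothing.
It fails at once if a spacer is pressed on the drive unit, its shaft or keys with more than 50 N (contact force between any of spacer_large, spacer_medium, spacer_small and drive above 50 N).
It fails at once if a spacer is pressed on another spacer with more than 50 N (contact force between any of spacer_medium, spacer_small and spacer_large above 50 N or contact force between spacer_small and spacer_medium above 50 N).
It fails at once if a bystander is moved by more than 20 mm (distance of any of rack, jar, spanner, slide_box, tip_box, pot, wash_bottle from where it was at the start of the episode above 0.02 m).
It also fails if it takes over 72 s, if anything falls off the work surface, if the arm or the gripper's body presses on something with over 40 N, if the wrist force passes 120 N, or if a joint passes its speed limit or range.

### The arm

A 6-joint arm with a two-finger parallel gripper is mounted at the origin on the work surface. World frame = base frame: x ahead of the robot, y to its left, z up, the work surface at z = 0. Lengths are in m, angles in degrees, forces in N, time in s.
With the tool pointing down it reaches from about 0.375 to 0.975 m from the base axis. Payload 3.8 kg.
Tool frame: the origin (TCP) lies at the very end of the fingers, on their centre line; the grasp point (between the pads) lies 19 mm behind it; z points along the fingers, y is the direction in which the jaws open and shut (so a half turn about z gives the same grasp; the last joint's range is limited). The gripper opens to 88 mm and grips with 3 to 60 N. Pads are 18 mm wide; open, the fingers measure 123 mm over their backs; the gripper's body (75 mm by 187 mm) begins 45 mm behind the grasp point.
Start: joints at [-69.379, 15.12, 91.902, -0, 72.978, -2.114], TCP at [0.261, -0.623, 0.239] pointing down, gripper open.
Joint ranges: [-150.88, 150.88], [-54.13, 125.18], [17.81, 147.31], [-75.09, 255.09], [0, 152.58], [-146.25, 146.25]. Speed limits (degrees/s): [147.25, 147.25, 180, 180, 180, 180].

### API

Orientations are given as a 3x3 rotation matrix whose columns are the frame's x, y, z axes.
In Python, from plant import r gives the robot as it stands.
- The arm moves only by the tool play_rows, never from a script. Its argument "increments" is one flat list of numbers, 7 for each row, row after row: the gripper's target within -1 to 1 (shut at 1, half-way at 0, fully open at -1), then the shift along the tool's x, y, z in mm, then the turn, a rotation vector about the tool's x, y, z in degrees. A call has exactly 10 rows; each row is the pose to reach, as a shift and turn from the pose commanded when the call began, along the tool's axes at that moment; what a row does not reach only later rows make up. A row lasts 1/10 s, in which the tool goes at most 50 mm and 8.59 degrees, less where a joint would pass 70% of its speed; a pose out of reach is approached as far as the arm can. A call with a gripper value outside its range is refused whole. The fingers move at their own pace and stop on an object; "squeeze" is the grip in N (left out, the last holds). Time passes only in rows, so rows that repeat a pose let the fingers close, or fill a call up. It gives the time, the measured TCP pose, the force and the opening at its end, in the units of the state.
- r.get_obs(): the state, without advancing time (a new reading comes with each control period).
- r.capture(name): name is "side" or "top" or "wrist"; returns a dict with "image" (480x640x3 uint8, blue, green, red), "mtx" (3x3 intrinsics, pixels), "camera_from_world" (4x4, takes a point from world to camera coordinates). Camera axes: x right, y up, looking along -z (the intrinsics and any distortion apply to the point x, -y, -z); pixel columns grow to the right and rows downward; lengths in m; the calibration is good to about 2 mm. A picture is of the moment at which its call begins. There is no depth.
- r.job_done(): hands the job in, once; it reports no verdict.
The state is a dict: "time": time; "joint_positions": joint angles; "qd": joint speeds; "tau": joint torques, N m; "position": TCP position; "ee_rot": TCP orientation; "contact_force": force on the tool from outside, world axes, zero at the start; "moment": the same for the moment, N m; "width": finger opening in m.
Only numpy, scipy, OpenCV 4.12 (cv2) and the standard library are available. Lean on these libraries where they do the work, as an engineer would, in place of code of your own. Each camera call takes 0.05 s, during which the arm holds its last target. There are 200 camera calls.

## Working session

There is one attempt and no reset: what is moved stays moved. The work goes in short steps, Python scripts to look and compute and a tool call to move; the robot and the scene stay as the last step left them, time stands still between calls to the robot, and variables do not carry over. Pictures are saved under pics/ and viewed, about 8 in all and at most 12, crops included, and the job is handed in when it is done.

Besides the shell and the picture viewer there is one more tool, called after "Emit:" as name(argument=value, ...) on one line, values as JSON. play_rows: Moves the arm, as the interface text tells. Its arguments: {"type":"object","properties":{"increments":{"type":"array","items":{"type":"number"}},"squeeze":{"type":"number"}},"required":["increments"]}

```bash
ls; mkdir -p pics; python3 - <<'E'
from plant import r
import cv2,numpy as np
o=r.get_obs();print({k:np.round(v,3).tolist() for k,v in o.items()})
for n in("top","side","wrist"):
    c=r.capture(n);cv2.imwrite(f"pics/{n}0.png",c["image"]);np.savez(f"{n}0.npz",**c)
    print(n,c["mtx"].tolist(),np.round(c["camera_from_world"],3).tolist(),[k for k in c])
E
```

```text
pics
{'time': 0.0, 'joint_positions': [-69.38, 15.169, 91.98, 0.0, 72.974, -2.114], 'qd': [-0.006, -0.065, 0.117, 0.076, -0.031, 0.075], 'tau': [0.001, -50.211, -35.688, 0.073, 0.029, -0.0], 'position': [0.261, -0.622, 0.237], 'ee_rot': [[0.922, 0.386, -0.001], [0.386, -0.922, 0.002], [0.0, -0.002, -1.0]], 'contact_force': [0.06, 0.012, 0.036], 'moment': [-0.023, -0.016, 0.015], 'width': 0.088}
top [[592.0271209188311, 0.0, 319.4520248508204], [0.0, 592.0271209188311, 236.6246002273371], [0.0, 0.0, 1.0]] [[-0.009, -1.0, -0.016, -0.03], [0.993, -0.01, 0.115, -0.522], [-0.115, -0.014, 0.993, -1.677], [0.0, 0.0, 0.0, 1.0]] ['image', 'mtx', 'camera_from_world']
side [[485.6116924388584, 0.0, 321.1643743150982], [0.0, 485.6116924388584, 233.27264987361565], [0.0, 0.0, 1.0]] [[0.993, -0.118, -0.016, -0.543], [0.076, 0.523, 0.849, -0.069], [-0.092, -0.844, 0.528, -1.14], [0.0, 0.0, 0.0, 1.0]] ['image', 'mtx', 'camera_from_world']
wrist [[355.04588652151074, 0.0, 314.0545659333562], [0.0, 355.04588652151074, 232.72302735291169], [0.0, 0.0, 1.0]] [[0.386, -0.922, -0.002, -0.673], [0.886, 0.371, -0.278, 0.039], [0.257, 0.106, 0.961, -0.39], [0.0, 0.0, 0.0, 1.0]] ['image', 'mtx', 'camera_from_world']
```

View pics/top0.png

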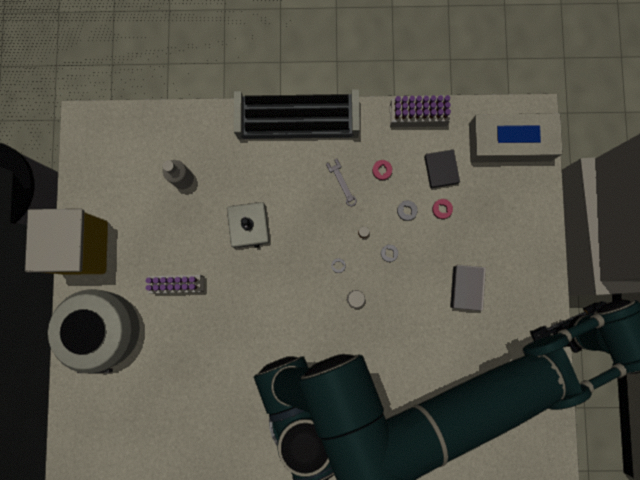

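View pics/side0.png

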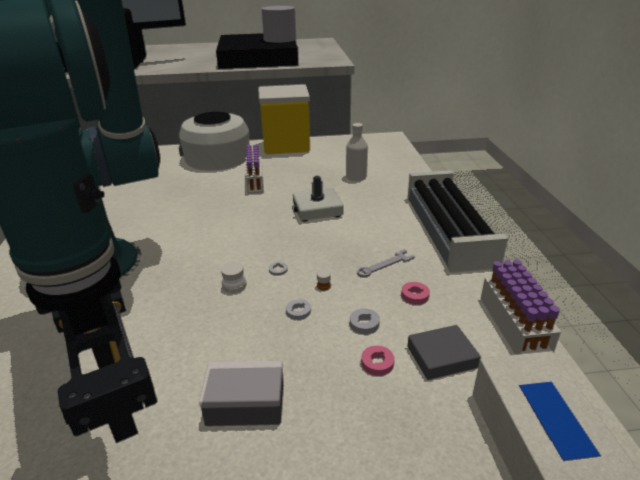

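Top view: grey rings at (407,211), (390,254) and (338,266), with pink look-alikes at (382,170) and (443,209). The drive shaft is near (248,224). The side view agrees.

```bash
cat > h.py <<'E'
import cv2,numpy as np
def ray(c,uv):
    T=c["camera_from_world"];R=T[:3,:3];o=-R.T@T[:3,3]
    p=np.linalg.inv(c["mtx"])@np.array([uv[0],uv[1],1.]);return o,R.T@np.array([p[0],-p[1],-p[2]])
def plane(c,uv,z):
    o,d=ray(c,uv);return o+d*(z-o[2])/d[2]
def proj(c,P):
    T=c["camera_from_world"];q=T[:3,:3]@np.asarray(P,float)+T[:3,3];u=c["mtx"]@np.array([q[0],-q[1],-q[2]]);return u[:2]/u[2]
def rect(c,ctr,z,half,s=0.00025,ang=0):
    "warp plane z around ctr to metric map: col=+x*, row=-y*"
    n=int(2*half/s);w=np.float32([[ctr[0]+a*half,ctr[1]+b*half,z] for a,b in((-1,1),(1,1),(1,-1),(-1,-1))])
    H=cv2.getPerspectiveTransform(np.float32([proj(c,p) for p in w]),np.float32([[0,0],[n,0],[n,n],[0,n]]))
    return cv2.warpPerspective(c["image"],H,(n,n),flags=cv2.INTER_CUBIC)
E
python3 - <<'E'
from h import *
t=dict(np.load("top0.npz"));s=dict(np.load("side0.npz"))
img=t["image"];lab=cv2.cvtColor(img,cv2.COLOR_BGR2LAB).astype(int)
print("bench",lab[240,300],"L",lab[211,401],lab[205,407])
print(np.median(lab[150:300,280:480].reshape(-1,3),0))
def blobs(c,box):
    x0,y0,x1,y1=box;l=cv2.cvtColor(c["image"],cv2.COLOR_BGR2LAB).astype(int)[y0:y1,x0:x1]
    m=((l[...,2]-np.median(l[...,2]))<-4).astype(np.uint8)
    n,_,st,ce=cv2.connectedComponentsWithStats(m)
    for a,b in zip(st[1:],ce[1:]):
        if a[4]>25: print(a[:4]+[x0,y0,0,0],a[4],np.round(b+[x0,y0],1),np.round(plane(c,b+[x0,y0],.008),3))
print("top");blobs(t,(300,130,490,320));print("side");blobs(s,(200,230,480,400))
print("shaft top?",plane(t,(247,224),.104),plane(s,(317,180),.104))
for n in("wrist",):
    c=dict(np.load(n+"0.npz"));print(ray(c,(320,240)))
crop=cv2.resize(img[150:290,225:465],None,fx=3.3,fy=3.3,interpolation=cv2.INTER_CUBIC)
cv2.imwrite("pics/crop1.png",cv2.convertScaleAbs(crop,alpha=1.5))
E
```

```text
bench [125 127 136] L [114 129 129] [ 97 129 128]
[124. 127. 137.]
top
[300 130  60  10] 500 [328.4 133.8] [ 0.832 -0.064  0.008]
[470 130  20  35] 235 [476.  149.8] [ 0.778 -0.5    0.008]
[425 150  35  39] 1053 [441.7 168.9] [ 0.722 -0.397  0.008]
[326 159  31  48] 338 [341.4 181.8] [ 0.686 -0.101  0.008]
[373 160  19  20] 163 [382.1 170. ] [ 0.721 -0.222  0.008]
[432 199  20  20] 149 [441.8 209.2] [ 0.601 -0.394  0.008]
[397 200  20  21] 272 [406.8 210.2] [ 0.6   -0.291  0.008]
[381 244  17  18] 188 [389.1 252.9] [ 0.475 -0.237  0.008]
[331 258  15  15] 108 [338.1 265.4] [ 0.44  -0.088  0.008]
[450 265  35  47] 1377 [467.2 287.7] [ 0.372 -0.459  0.008]
side
[426 230  54  42] 1574 [456.9 249.1] [ 0.861 -0.078  0.008]
[357 249  57  28] 427 [384.2 263.4] [ 0.678 -0.111  0.008]
[269 262  18  13] 161 [277.6 268.1] [ 0.436 -0.095  0.008]
[222 271  23  21] 304 [232.9 280.9] [ 0.338 -0.129  0.008]
[318 277  12   5] 43 [323.5 279.1] [ 0.534 -0.15   0.008]
[401 282  28  23] 514 [414.7 293.1] [ 0.716 -0.224  0.008]
[286 299  25  21] 387 [297.9 309.3] [ 0.471 -0.242  0.008]
[349 309  31  26] 618 [364.1 321.1] [ 0.596 -0.294  0.008]
[408 325  72  55] 2746 [442.8 352. ] [ 0.72  -0.393  0.008]
[361 346  33  30] 743 [377.  360.7] [ 0.599 -0.397  0.008]
[201 361  82  39] 2662 [243.9 382.5] [ 0.366 -0.416  0.008]
shaft top? [0.55062567 0.16395906 0.104     ] [0.55469648 0.14690107 0.104     ]
(array([ 0.326025  , -0.59426197,  0.38407181]), array([-0.26851636, -0.12870781, -0.95500458]))
```

View pics/crop1.png

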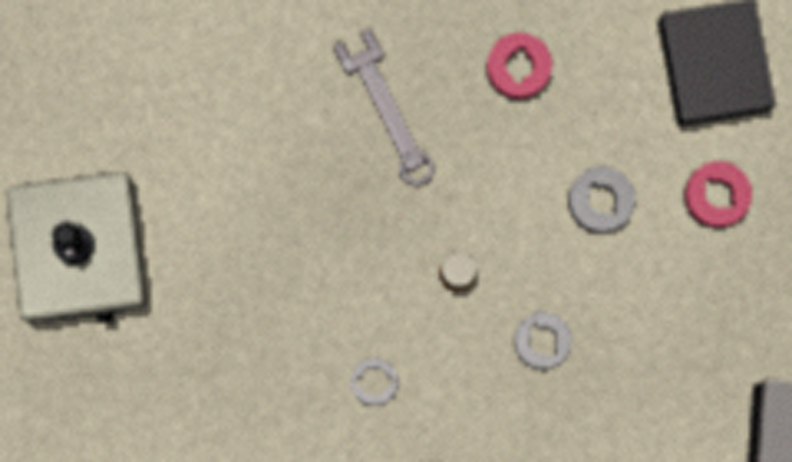

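The rings are named by size: large grey (407,211), medium (390,254), small (338,266). Both views agree on where each one is, and the pink rings are excluded. I'll go over the shaft first to read the key direction.

Emit:
play_rows(increments=[-1,28,-30,2,0,0,-7,-1,57,-60,5,0,0,-14,-1,85,-91,7,0,0,-20,-1,114,-121,9,0,0,-27,-1,142,-151,12,0,0,-34,-1,170,-181,14,0,0,-40,-1,199,-212,17,0,0,-47,-1,227,-242,19,0,0,-54,-1,256,-272,22,0,0,-61,-1,284,-302,24,0,0,-67.3])

```text
time: 1.15
position: [0.4062, -0.2325, 0.2144]
ee_rot: [[-0.005, 1.0, -0.0], [1.0, 0.005, 0.0], [0.0, -0.0, -1.0]]
contact_force: [0.5, -0.0, 0.8]
width: 0.0882
```

Emit:
play_rows(increments=[-1,42,16,3,0,0,0,-1,86,32,5,0,0,0,-1,130,48,8,0,0,0,-1,172,64,10,0,0,0,-1,216,80,13,0,0,0,-1,258,97,15,0,0,0,-1,302,113,18,0,0,0,-1,345,129,20,0,0,0,-1,388,145,23,0,0,0,-1,388,145,23,0,0,0])

```text
time: 2.15
position: [0.5518, 0.1584, 0.191]
ee_rot: [[-0.005, 1.0, 0.0], [1.0, 0.005, 0.002], [0.002, 0.0, -1.0]]
contact_force: [0.0, -0.2, 0.1]
width: 0.0884
```

```bash
python3 - <<'E'
from plant import r
from h import *
o=r.get_obs();print({k:np.round(o[k],3).tolist() for k in("time","joint_positions","position","ee_rot")})
c=r.capture("wrist");np.savez("w1.npz",**c)
t=r.capture("top");np.savez("t1.npz",**t)
cv2.imwrite("pics/w1.png",cv2.convertScaleAbs(c["image"],alpha=1.5))
E
```

```text
{'time': 2.15, 'joint_positions': [13.48, 6.246, 107.518, 0.102, 66.209, 13.136], 'position': [0.552, 0.158, 0.191], 'ee_rot': [[-0.005, 1.0, 0.0], [1.0, 0.005, 0.002], [0.002, 0.0, -1.0]]}
```

View pics/w1.png

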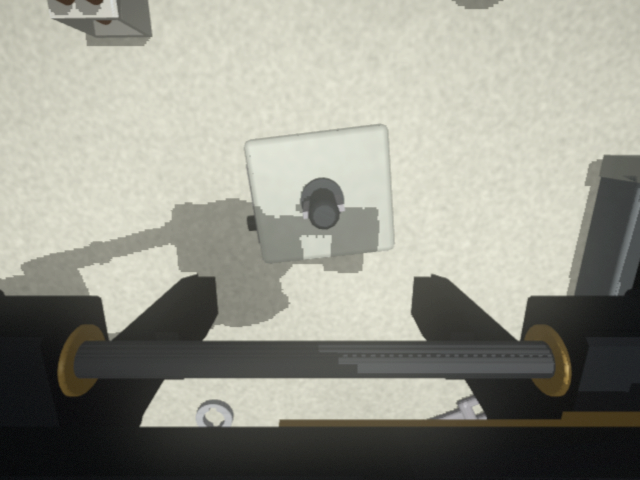

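Wrist view: the drive housing is centred near (320,190) and the shaft top near (323,215). Possible keys show at (300,208) and (342,208). I'll enlarge that area.

```bash
python3 - <<'E'
from h import *
c=dict(np.load("w1.npz"));t=dict(np.load("t1.npz"));s=dict(np.load("side0.npz"))
print("cam",ray(c,(320,240))[0])
for uv in((323,212),(323,217)):print(plane(c,uv,.104))
print("hub",plane(c,(322,196),.05))
a=cv2.resize(c["image"][160:250,275:375],None,fx=6,fy=6,interpolation=cv2.INTER_CUBIC)
b=cv2.resize(c["image"][110:275,230:410],(540,495))
g=(np.clip(a/255.,0,1)**.5*255).astype(np.uint8)
cv2.imwrite("pics/w1c.png",g)
# housing corners at z=.04 via bright mask
lab=cv2.cvtColor(t["image"],cv2.COLOR_BGR2LAB).astype(int)[190:260,215:285]
print(lab[10,20],lab[40,3])
E
```

```text
cam [0.55062727 0.2300759  0.33768229]
[0.55701103 0.17739984 0.104     ]
[0.55705226 0.17393963 0.104     ]
hub [0.55750768 0.17862944 0.05      ]
[ 24 121 127] [132 126 138]
```

View pics/w1c.png

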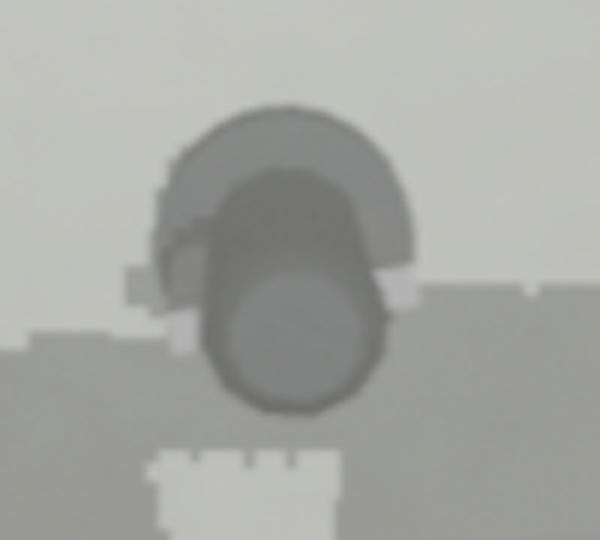

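Keys in the crop: left key top at (183,331) and right at (401,287). The shaft's top disc is centred at (296,336).

```bash
python3 - <<'E'
from h import *
c=dict(np.load("w1.npz"))
P=lambda u,v,z:plane(c,(275+u/6-.4,160+v/6-.4),z)
L=P(168,332,.09);R=P(419,287,.09);print(L,R,"mid",(L+R)/2,"len",np.linalg.norm(R-L),"ang",np.degrees(np.arctan2(*(R-L)[1::-1])))
l=P(183,331,.09);q=P(401,287,.09);print("ang2",np.degrees(np.arctan2(*(q-l)[1::-1])))
print("top",P(296,336,.104),"dia",P(364,336,.104)[0]-P(229,336,.104)[0])
print("hub L/R", P(160,230,.05),P(414,230,.05),"topedge",P(287,104,.05))
# subpixel key blobs: bright in neighbourhood
L=cv2.cvtColor(c["image"],cv2.COLOR_BGR2LAB)[...,0]
for x0,x1,y0,y1 in((301,310,208,222),(337,347,201,215)):print(L[y0:y1,x0:x1])
E
```

```text
[0.54282129 0.17202512 0.09      ] [0.57260051 0.17764233 0.09      ] mid [0.5577109  0.17483373 0.09      ] len 0.030304376494197607 ang 10.682114427663196
ang2 11.957552812221726
top [0.55767115 0.17491434 0.104     ] dia 0.015198941852697323
hub L/R [0.5405241  0.17694464 0.05      ] [0.57523849 0.17711379 0.05      ] topedge [0.55768414 0.1941725  0.05      ]
[[ 93  75  72  76  76  75  73  69  60]
 [ 99  87  76  74  74  74  73  67  58]
 [101  93  79  76  76  77  76  68  58]
 [102  95  85  88  95 101  95  76  61]
 [109 111 119 123 125 126 113  82  61]
 [140 136 132 134 134 133 119  83  60]
 [148 139 131 134 134 134 119  82  58]
 [147 137 128 134 134 133 118  82  57]
 [119 117 124 134 134 132 117  82  56]
 [104 105 119 132 133 131 116  82  58]
 [102 102 114 126 125 122 112  89  66]
 [102 101 105 110 109 107 104  98  82]
 [102 102 102 102 102 103 102 101  89]
 [102 102 102 103 102 102 102 101  98]]
[[ 77  77  78  78  79  79  91 129 152 154]
 [ 76  78  78  78  77  78  93 129 152 154]
 [ 73  77  78  79  82  83  98 131 152 153]
 [ 76  85  89  98 104 115 130 144 153 153]
 [ 97 121 125 126 128 132 140 148 153 154]
 [ 87 119 133 134 134 136 140 145 150 150]
 [ 69 108 132 134 135 136 136 131 124 122]
 [ 60  88 121 134 134 135 135 126 112 105]
 [ 61  79 115 132 134 135 134 127 113 105]
 [ 57  69 106 129 132 134 133 125 111 104]
 [ 58  60  86 108 118 118 114 112 106 104]
 [ 58  58  66  86 102 107 104 104 104 104]
 [ 58  57  69  88 101 104 104 104 104 103]
 [ 58  60  80  99 103 104 104 104 104 104]]
```

Shaft axis is at (0.5577, 0.175). Key span measures 30.3 mm (should be 30), top disc 15.2 mm (should be 15), and the key line lies about 11.3° from world x. Next I'll look at the large spacer.

Emit:
play_rows(increments=[-1,-47,5,5,0,0,0,-1,-94,10,10,0,0,0,-1,-140,14,15,0,0,0,-1,-187,19,25,0,0,0,-1,-234,23,35,0,0,0,-1,-280,28,45,0,0,0,-1,-327,33,55,0,0,0,-1,-373,37,65,0,0,0,-1,-419,41,78,0,0,0,-1,-463,45,91,0,0,0])

```text
time: 3.25
position: [0.5942, -0.3128, 0.1007]
ee_rot: [[0.002, 1.0, -0.0], [1.0, -0.002, -0.0], [-0.0, -0.0, -1.0]]
contact_force: [0.5, -0.7, 0.2]
width: 0.0877
```

```bash
cat > ring.py <<'E'
from h import *
from plant import r
def look(name,xy,h,od):
    o=r.get_obs();print(np.round(o["time"],2),np.round(o["position"],4),np.round(o["ee_rot"],3).tolist(),np.round(o["joint_positions"],1))
    c=r.capture("wrist");np.savez(name+".npz",**c)
    g=rect(c,xy,h,.05)
    lab=cv2.cvtColor(g,cv2.COLOR_BGR2LAB).astype(int);m=((lab[...,2]-np.median(lab[...,2]))<-4).astype(np.uint8)*255
    v=np.hstack([g,cv2.cvtColor(m,cv2.COLOR_GRAY2BGR)]);cv2.imwrite(f"pics/{name}.png",cv2.convertScaleAbs(v,alpha=1.3))
    cs,hi=cv2.findContours(m,cv2.RETR_CCOMP,cv2.CHAIN_APPROX_NONE)
    W=lambda p:(xy[0]-.05+p[0]*.00025,xy[1]+.05-p[1]*.00025)
    for k,hh in zip(cs,hi[0]):
        if cv2.contourArea(k)>4000:
            (u,d),rr=cv2.minEnclosingCircle(k);p=k[:,0].astype(float);q=p-[u,d]
            f=hh[3]>=0;M=cv2.moments(k);cc=(M["m10"]/M["m00"],M["m01"]/M["m00"])
            a=-.5*np.degrees(np.arctan2(2*M["mu11"],M["mu20"]-M["mu02"]))
            print("hole" if f else "outer","circ",np.round(W((u,d)),4),"dia",round(rr*.5,1),"centroid",np.round(W(cc),4),"major",round(a,1))
E
python3 -c "
from ring import *
look('L1',(.599,-.291),.016,.058)"
```

```text
3.25 [ 0.5942 -0.3128  0.1007] [[0.002, 1.0, -0.0], [1.0, -0.002, -0.0], [-0.0, -0.0, -1.0]] [-29.9  21.1  99.5  -0.   59.5 -29.7]
outer circ [ 0.5968 -0.2888] dia 57.8 centroid [ 0.5968 -0.2888] major 78.9
hole circ [ 0.5972 -0.2892] dia 33.8 centroid [ 0.5968 -0.2887] major 36.7
```

View pics/L1.png

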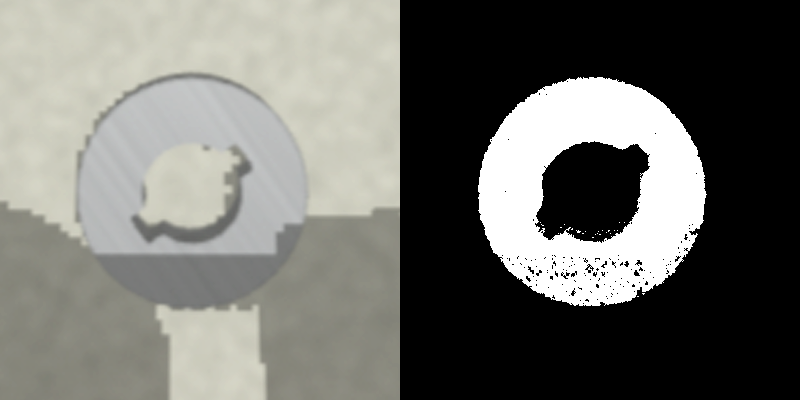

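Large spacer: grey, diameter 57.8 mm, centre (0.5968, -0.2888), keyway about 36°. Now grasping it.

Emit:
play_rows(increments=[-1,8,1,10,0,0,0,-1,16,2,22,0,0,0,-1,24,2.5,36,0,0,0,-1,24,2.5,50,0,0,0,-1,24,2.5,64,0,0,0,-1,24,2.5,76,0,0,0,-1,24,2.5,85,0,0,0,-1,24,2.5,92,0,0,0,-1,24,2.5,96,0,0,0,-1,24,2.5,97,0,0,0])

```text
time: 4.3
position: [0.5985, -0.2852, 0.0032]
ee_rot: [[-0.0, 1.0, -0.0], [1.0, 0.0, 0.0], [0.0, -0.0, -1.0]]
contact_force: [0.1, -0.8, 0.2]
width: 0.088
```

Emit:
play_rows(increments=[1,0,0,0,0,0,0,1,0,0,0,0,0,0,1,0,0,0,0,0,0,1,0,0,0,0,0,0,1,0,0,0,0,0,0,1,0,0,0,0,0,0,1,0,0,-2,0,0,0,1,0,0,-8,0,0,0,1,0,0,-20,0,0,0,1,0,0,-40,0,0,0], squeeze=20)

```text
time: 5.3
position: [0.5975, -0.2845, 0.0432]
ee_rot: [[-0.001, 1.0, -0.003], [1.0, 0.001, 0.001], [0.001, -0.003, -1.0]]
contact_force: [-0.1, -0.8, -1.0]
width: 0.0576
```

Held (57.6 mm). Carrying it above the shaft while turning by -25°.

Emit:
play_rows(increments=[1,30,-3,-30,0,0,0,1,75,-7,-52,0,0,2,1,122,-11,-66,0,0,5,1,169,-15,-76,0,0,9,1,216,-19,-78,0,0,13,1,263,-23,-78,0,0,17,1,310,-27,-78,0,0,20,1,357,-31,-78,0,0,23,1,400,-34,-78,0,0,25,1,433,-37,-78,0,0,25])

```text
time: 6.3
position: [0.5612, 0.1505, 0.123]
ee_rot: [[0.422, 0.907, 0.002], [0.907, -0.422, 0.001], [0.001, 0.001, -1.0]]
contact_force: [-0.0, -0.1, -0.4]
width: 0.0573
```

Emit:
play_rows(increments=[1,12,-7,0,0,0,0,1,20,-12,0,0,0,0,1,25,-14,0,0,0,0,1,26,-15,0,0,0,0,1,26,-15,0,0,0,0,1,26,-15,0,0,0,0,1,26,-15,0,0,0,0,1,26,-15,0,0,0,0,1,26,-15,0,0,0,0,1,26,-15,0,0,0,0])

```text
time: 7.3
position: [0.5587, 0.1776, 0.1217]
ee_rot: [[0.422, 0.906, -0.0], [0.906, -0.422, -0.0], [-0.0, -0.0, -1.0]]
contact_force: [-0.5, 0.4, -0.5]
width: 0.0579
```

```bash
python3 - <<'E'
from h import *
from plant import r
o=r.get_obs();print(np.round(o["position"],4),np.round(o["ee_rot"],3).tolist(),o["width"],np.round(o["joint_positions"],1))
c=r.capture("wrist");np.savez("w2.npz",**c)
o=r.get_obs();print(np.round(o["position"],4),o["time"])
print(proj(c,o["position"]),proj(c,(.5577,.1749,.104)))
g=cv2.resize(c["image"][150:350,180:460],None,fx=2.8,fy=2.8,interpolation=cv2.INTER_CUBIC)
cv2.imwrite("pics/w2.png",(np.clip(g/255.,0,1)**.5*255).astype(np.uint8))
E
```

```text
[0.5587 0.1776 0.1217] [[0.422, 0.906, -0.0], [0.906, -0.422, -0.0], [-0.0, -0.0, -1.0]] 0.05789600096114498 [ 15.2  11.3 109.6  -0.   59.1  40.2]
[0.5588 0.1777 0.1217] 7.35
[315.71530848 294.50976574] [315.94222424 284.15405658]
```

View pics/w2.png

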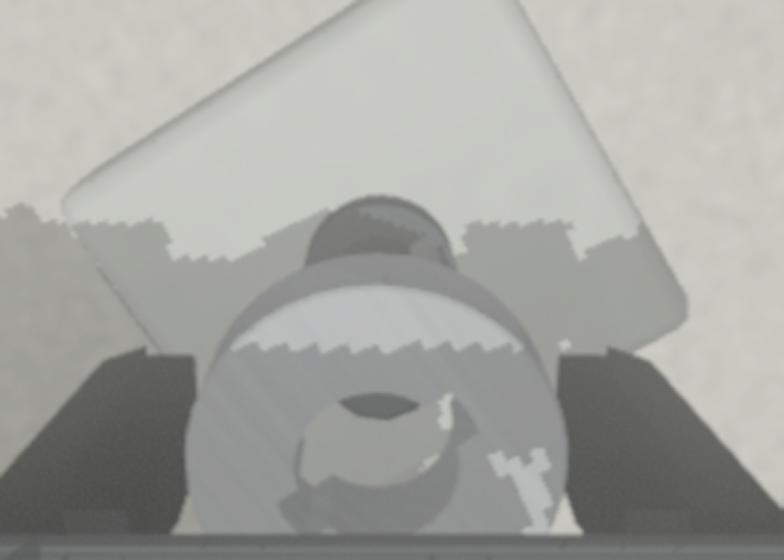

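The held ring is centred between the jaws. Its top-face far edge is at crop (378,286), left and right edges at 187 and 568, and the keyways at (285,505) and (470,420).

```bash
python3 - <<'E'
from h import *
c=dict(np.load("w2.npz"));tcp=np.array([.5587,.1776,.1218]);yaw=np.radians(65)
X=np.array([np.cos(yaw),np.sin(yaw)]);Y=np.array([np.sin(yaw),-np.cos(yaw)])
def P(u,v,z):
    d=plane(c,(180+u/2.8-.3,150+v/2.8-.3),z)[:2]-tcp[:2];return np.round([1e3*d@X,1e3*d@Y],1)
zt=tcp[2]+.012;zb=tcp[2]-.004
print("top far edge (29+off)",P(378,286,zt),"bot far edge",P(378,253,zb),"L/R",P(187,455,zt),P(568,455,zt),P(231,350,zt),P(523,350,zt))
print("bore far top rim",P(378,393,zt),"left",P(297,450,zt))
for k in((283,502),(472,415)):print("keyway",P(*k,zt))
print("shaft",np.round([1e3*(np.array([.5577,.1749])-tcp[:2])@X,1e3*(np.array([.5577,.1749])-tcp[:2])@Y],1))
E
```

```text
top far edge (29+off) [24.7 -0.5] bot far edge [24.6 -0.4] L/R [ -2.2 -29.2] [-2.2 28.2] [ 14.8 -21.9] [14.8 20.7]
bore far top rim [ 8.  -0.5] left [ -1.4 -12.6]
keyway [-10.2 -15. ]
keyway [ 4.4 13.5]
shaft [-2.9  0.2]
```

Measured offset, ring to shaft: shift +1.5 in x and +0.7 in y. Lowering over the shaft tip to just above the key tops.

Emit:
play_rows(increments=[1,1.5,0.7,3,0,0,0,1,1.5,0.7,7,0,0,0,1,1.5,0.7,10,0,0,0,1,1.5,0.7,12,0,0,0,1,1.5,0.7,14,0,0,0,1,1.5,0.7,16,0,0,0,1,1.5,0.7,18,0,0,0,1,1.5,0.7,20,0,0,0,1,1.5,0.7,22,0,0,0,1,1.5,0.7,24,0,0,0])

```text
time: 8.35
position: [0.56, 0.1788, 0.0976]
ee_rot: [[0.422, 0.907, 0.0], [0.907, -0.422, 0.0], [0.0, 0.0, -1.0]]
contact_force: [-0.1, -0.4, -0.5]
width: 0.0578
```

Emit:
play_rows(increments=[1,0,0,0.5,0,0,0,1,0,0,1,0,0,0,1,0,0,1.5,0,0,0,1,0,0,2,0,0,0,1,0,0,2.5,0,0,0,1,0,0,3,0,0,0,1,0,0,3.5,0,0,0,1,0,0,4,0,0,0,1,0,0,4.5,0,0,0,1,0,0,5,0,0,0])

```text
time: 9.35
position: [0.56, 0.1788, 0.0927]
ee_rot: [[0.422, 0.907, -0.0], [0.907, -0.422, 0.0], [-0.0, -0.0, -1.0]]
contact_force: [0.4, 0.2, -1.4]
width: 0.0572
```

Emit:
play_rows(increments=[1,0,0,0.3,0,0,0,1,0,0,0.6,0,0,0,1,0,0,0.9,0,0,0,1,0,0,1.2,0,0,0,1,0,0,1.5,0,0,0,1,0,0,1.8,0,0,0,1,0,0,2.1,0,0,0,1,0,0,2.4,0,0,0,1,0,0,2.7,0,0,0,1,0,0,3,0,0,0])

```text
time: 10.35
position: [0.56, 0.1788, 0.0897]
ee_rot: [[0.422, 0.907, 0.0], [0.907, -0.422, 0.0], [0.0, 0.0, -1.0]]
contact_force: [-0.0, -0.2, -0.7]
width: 0.0577
```

No contact 4 mm below the key tops, so the keyways appear to have found the keys. Continuing to lower.

Emit:
play_rows(increments=[1,0,0,1,0,0,0,1,0,0,2,0,0,0,1,0,0,3,0,0,0,1,0,0,4,0,0,0,1,0,0,5,0,0,0,1,0,0,6,0,0,0,1,0,0,7,0,0,0,1,0,0,8,0,0,0,1,0,0,9,0,0,0,1,0,0,10,0,0,0])

```text
time: 11.35
position: [0.56, 0.1788, 0.0796]
ee_rot: [[0.422, 0.907, -0.0], [0.907, -0.422, -0.0], [-0.0, -0.0, -1.0]]
contact_force: [-0.4, -0.1, -1.6]
width: 0.0577
```

```bash
python3 - <<'E'
from plant import r
from h import *
o=r.get_obs();print(np.round(o["contact_force"],1),np.round(o["moment"],2),o["width"],np.round(o["position"],4))
E
```

```text
[-0.4 -0.1 -1.6] [-0.01 -0.05  0.  ] 0.05770894846914655 [0.56   0.1788 0.0796]
```

Emit:
play_rows(increments=[1,0,0,3,0,0,0,1,0,0,6,0,0,0,1,0,0,9,0,0,0,1,0,0,12,0,0,0,1,0,0,15,0,0,0,1,0,0,17,0,0,0,1,0,0,19,0,0,0,1,0,0,20.5,0,0,0,1,0,0,22,0,0,0,1,0,0,23,0,0,0])

```text
time: 12.35
position: [0.56, 0.1788, 0.0566]
ee_rot: [[0.422, 0.907, -0.0], [0.907, -0.422, 0.0], [0.0, -0.0, -1.0]]
contact_force: [-1.5, -0.2, -0.6]
width: 0.0574
```

Emit:
play_rows(increments=[1,0,0,0.3,0,0,0,1,0,0,0.6,0,0,0,1,0,0,0.9,0,0,0,1,0,0,1.2,0,0,0,1,0,0,1.5,0,0,0,1,0,0,1.8,0,0,0,1,0,0,2.1,0,0,0,1,0,0,2.4,0,0,0,1,0,0,2.7,0,0,0,1,0,0,3,0,0,0])

```text
time: 13.35
position: [0.56, 0.1788, 0.0542]
ee_rot: [[0.422, 0.907, -0.0], [0.907, -0.422, -0.0], [-0.0, -0.0, -1.0]]
contact_force: [-2.3, -0.3, 4.5]
width: 0.0575
```

Contact at TCP z 0.0542 with about 5 N, so the large spacer is seated. Releasing it, rising and going to view the medium.

Emit:
play_rows(increments=[-1,0,0,0,0,0,0,-1,0,0,0,0,0,0,-1,0,0,0,0,0,0,-1,0,0,0,0,0,0,-1,0,0,-5,0,0,0,-1,0,0,-20,0,0,0,-1,0,0,-45,0,0,0,-1,0,0,-75,0,0,0,-1,0,0,-103,0,0,0,-1,0,0,-120,0,0,0])

```text
time: 14.35
position: [0.5616, 0.1793, 0.1781]
ee_rot: [[0.422, 0.907, 0.005], [0.907, -0.422, 0.001], [0.003, 0.004, -1.0]]
contact_force: [0.2, 0.0, 0.5]
width: 0.0881
```

Emit:
play_rows(increments=[-1,-47,12,5,0,0,-3,-1,-94,23,10,0,0,-6,-1,-141,35,18,0,0,-9,-1,-188,46,26,0,0,-12,-1,-235,58,34,0,0,-15,-1,-282,69,42,0,0,-18,-1,-329,81,50,0,0,-21,-1,-376,92,59,0,0,-24,-1,-412,101,67,0,0,-25,-1,-436,107,74,0,0,-25])

```text
time: 15.35
position: [0.4728, -0.2646, 0.101]
ee_rot: [[0.001, 1.0, 0.002], [1.0, -0.001, -0.002], [-0.002, 0.002, -1.0]]
contact_force: [0.3, 1.2, 0.9]
width: 0.0884
```

```bash
python3 -c "
from ring import *
look('M1',(.473,-.240),.012,.050)
t=r.capture('top');np.savez('t2.npz',**t);s=r.capture('side');cv2.imwrite('pics/s2.png',cv2.resize(s['image'][140:240,250:390],None,fx=5.5,fy=5.5,interpolation=2))
"
python3 - <<'E'
import cv2,numpy as np
a=cv2.imread('pics/M1.png')[:,:400];b=cv2.resize(cv2.imread('pics/s2.png'),(400,286))
v=np.zeros((400,800,3),np.uint8);v[:,:400]=a;v[:286,400:]=b;cv2.imwrite('pics/M1b.png',v)
E
```

```text
15.35 [ 0.4728 -0.2646  0.101 ] [[0.001, 1.0, 0.002], [1.0, -0.001, -0.002], [-0.002, 0.002, -1.0]] [-31.9   8.  115.9  -0.   55.9 -31.8]
outer circ [ 0.4723 -0.2344] dia 49.7 centroid [ 0.4723 -0.2344] major 87.4
hole circ [ 0.4721 -0.2338] dia 33.8 centroid [ 0.4723 -0.234 ] major 35.6
```

View pics/M1b.png

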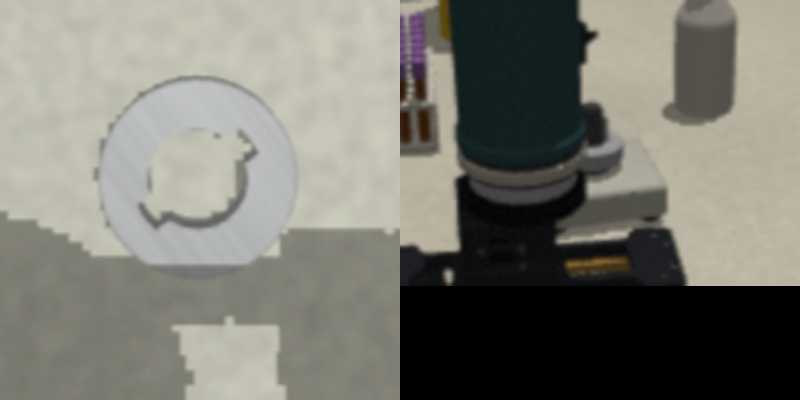

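Large is flat on the seat (side view, right half). Medium is centred at (0.4723, -0.2343), diameter 49.7 mm (should be 50), keyway about 35.6°. Grasping it.

Emit:
play_rows(increments=[-1,9,0,10,0,0,0,-1,18,-0.5,22,0,0,0,-1,27,-0.7,36,0,0,0,-1,27,-0.7,50,0,0,0,-1,27,-0.7,64,0,0,0,-1,27,-0.7,76,0,0,0,-1,27,-0.7,85,0,0,0,-1,27,-0.7,92,0,0,0,-1,27,-0.7,96,0,0,0,-1,27,-0.7,97,0,0,0])

```text
time: 16.5
position: [0.4721, -0.2348, 0.0023]
ee_rot: [[-0.0, 1.0, -0.0], [1.0, 0.0, 0.0], [0.0, -0.0, -1.0]]
contact_force: [-0.1, 0.3, 0.3]
width: 0.0882
```

Emit:
play_rows(increments=[1,0,0,0,0,0,0,1,0,0,0,0,0,0,1,0,0,0,0,0,0,1,0,0,0,0,0,0,1,0,0,0,0,0,0,1,0,0,0,0,0,0,1,0,0,-2,0,0,0,1,0,0,-8,0,0,0,1,0,0,-20,0,0,0,1,0,0,-40,0,0,0], squeeze=20)

```text
time: 17.5
position: [0.4712, -0.234, 0.0426]
ee_rot: [[-0.001, 1.0, -0.002], [1.0, 0.001, 0.001], [0.001, -0.002, -1.0]]
contact_force: [-0.1, -0.1, -1.8]
width: 0.0494
```

Emit:
play_rows(increments=[1,30,6,-30,0,0,0,1,77,16,-52,0,0,3,1,124,26,-68,0,0,6,1,171,35,-77,0,0,9,1,218,45,-77,0,0,12,1,265,55,-77,0,0,15,1,312,65,-77,0,0,18,1,355,74,-77,0,0,21,1,390,81,-77,0,0,24,1,410,85,-77,0,0,24])

```text
time: 18.5
position: [0.5576, 0.1785, 0.1211]
ee_rot: [[0.405, 0.914, 0.002], [0.914, -0.405, 0.001], [0.002, 0.001, -1.0]]
contact_force: [-0.2, -0.3, 0.6]
width: 0.0494
```

Emit:
play_rows(increments=[1,0,0,0,0,0,0,1,0,0,0,0,0,0,1,0,0,0,0,0,0,1,0,0,0,0,0,0,1,0,0,0,0,0,0,1,0,0,0,0,0,0,1,0,0,0,0,0,0,1,0,0,0,0,0,0,1,0,0,0,0,0,0,1,0,0,0,0,0,0])

```text
time: 19.5
position: [0.557, 0.1755, 0.1197]
ee_rot: [[0.406, 0.914, -0.0], [0.914, -0.406, -0.0], [-0.0, -0.0, -1.0]]
contact_force: [-0.4, -0.0, -0.4]
width: 0.0491
```

```bash
python3 - <<'E'
from h import *
from plant import r
o=r.get_obs();print(np.round(o["position"],4),np.round(o["ee_rot"],3).tolist(),o["width"],np.round(o["joint_positions"],1))
c=r.capture("wrist");np.savez("w3.npz",**c)
g=cv2.resize(c["image"][150:350,180:460],None,fx=2.8,fy=2.8,interpolation=cv2.INTER_CUBIC)
cv2.imwrite("pics/w3.png",(np.clip(g/255.,0,1)**.5*255).astype(np.uint8))
E
```

```text
[0.557  0.1755 0.1197] [[0.406, 0.914, -0.0], [0.914, -0.406, -0.0], [-0.0, -0.0, -1.0]] 0.04909879621439644 [ 15.   11.2 109.9  -0.   58.9  39. ]
```

View pics/w3.png

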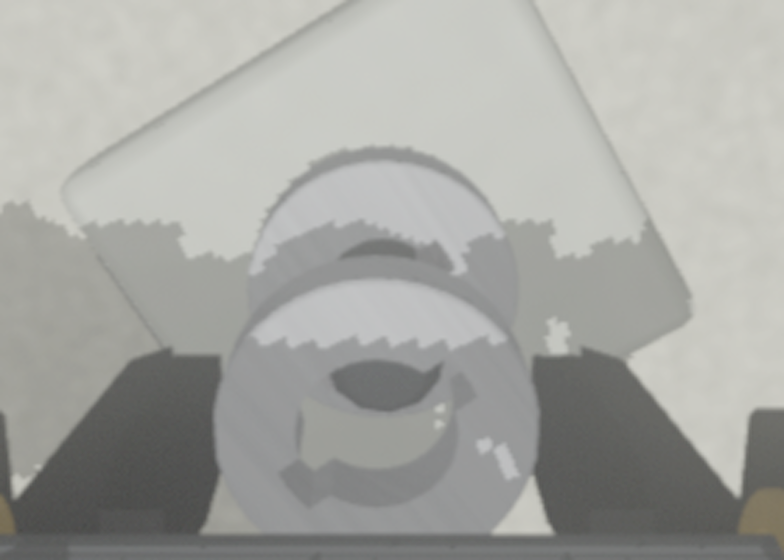

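Medium is held centred, large seated below. Top-face far edge is at (378,279), left and right edges at 215 and 540.

```bash
python3 - <<'E'
from h import *
c=dict(np.load("w3.npz"));tcp=np.array([.5571,.1754,.1197]);yaw=np.radians(66)
X=np.array([np.cos(yaw),np.sin(yaw)]);Y=np.array([np.sin(yaw),-np.cos(yaw)])
def P(u,v,z):
    d=plane(c,(180+u/2.8-.3,150+v/2.8-.3),z)[:2]-tcp[:2];return np.round([1e3*d@X,1e3*d@Y],1)
zt=tcp[2]+.009
print("far(25+)",P(378,279,zt),"LR",P(215,430,zt),P(540,430,zt),"bore far (12.5+)",P(378,361,zt))
for k in((283,475),(309,503),(475,385),(448,363)):print("keyway",P(*k,zt))
d=np.array([.5577,.175])-tcp[:2];print("shaft",np.round([1e3*d@X,1e3*d@Y],1))
E
```

```text
far(25+) [24.7 -0.6] LR [  0.3 -25.5] [ 0.4 24.2] bore far (12.5+) [11.8 -0.6]
keyway [ -7.3 -15.3]
keyway [-12.3 -11.4]
keyway [ 7.8 14. ]
keyway [11.4  9.9]
shaft [-0.1  0.7]
```

Keyways read 11.6° to 13.5° against the keys at 11.3°. A small correction, then lower.

Emit:
play_rows(increments=[1,0.3,0.8,3,0,0,1,1,0.3,0.8,6,0,0,1,1,0.3,0.8,9,0,0,1,1,0.3,0.8,12,0,0,1,1,0.3,0.8,14,0,0,1,1,0.3,0.8,16,0,0,1,1,0.3,0.8,18,0,0,1,1,0.3,0.8,20,0,0,1,1,0.3,0.8,22,0,0,1,1,0.3,0.8,24,0,0,1])

```text
time: 20.55
position: [0.5579, 0.1754, 0.0956]
ee_rot: [[0.422, 0.907, 0.0], [0.907, -0.422, 0.0], [0.0, 0.0, -1.0]]
contact_force: [0.1, -1.0, -0.0]
width: 0.0492
```

Emit:
play_rows(increments=[1,0,0,0.5,0,0,0,1,0,0,1,0,0,0,1,0,0,1.5,0,0,0,1,0,0,2,0,0,0,1,0,0,2.5,0,0,0,1,0,0,3,0,0,0,1,0,0,3.5,0,0,0,1,0,0,4,0,0,0,1,0,0,4.4,0,0,0,1,0,0,4.8,0,0,0])

```text
time: 21.55
position: [0.5578, 0.1754, 0.0908]
ee_rot: [[0.422, 0.907, -0.0], [0.907, -0.422, -0.0], [-0.0, -0.0, -1.0]]
contact_force: [-0.2, -0.4, -1.1]
width: 0.0491
```

Emit:
play_rows(increments=[1,0,0,0.2,0,0,0,1,0,0,0.4,0,0,0,1,0,0,0.6,0,0,0,1,0,0,0.8,0,0,0,1,0,0,1,0,0,0,1,0,0,1.2,0,0,0,1,0,0,1.4,0,0,0,1,0,0,1.6,0,0,0,1,0,0,1.8,0,0,0,1,0,0,2,0,0,0])

```text
time: 22.55
position: [0.5579, 0.1754, 0.0889]
ee_rot: [[0.422, 0.907, 0.0], [0.907, -0.422, -0.0], [0.0, 0.0, -1.0]]
contact_force: [0.4, 0.2, -0.2]
width: 0.0493
```

Emit:
play_rows(increments=[1,0,0,1,0,0,0,1,0,0,2,0,0,0,1,0,0,4,0,0,0,1,0,0,6,0,0,0,1,0,0,8,0,0,0,1,0,0,10,0,0,0,1,0,0,12,0,0,0,1,0,0,14,0,0,0,1,0,0,16,0,0,0,1,0,0,17,0,0,0])

```text
time: 23.55
position: [0.5577, 0.1753, 0.0716]
ee_rot: [[0.422, 0.907, -0.0], [0.907, -0.422, -0.0], [-0.0, -0.0, -1.0]]
contact_force: [0.7, 0.1, -0.7]
width: 0.0494
```

Emit:
play_rows(increments=[1,0,0,0.4,0,0,0,1,0,0,0.8,0,0,0,1,0,0,1.2,0,0,0,1,0,0,1.6,0,0,0,1,0,0,2,0,0,0,1,0,0,2.4,0,0,0,1,0,0,2.8,0,0,0,1,0,0,3.1,0,0,0,1,0,0,3.4,0,0,0,1,0,0,3.6,0,0,0])

```text
time: 24.55
position: [0.5579, 0.1754, 0.0689]
ee_rot: [[0.422, 0.907, -0.0], [0.907, -0.422, 0.0], [0.0, -0.0, -1.0]]
contact_force: [-3.3, -1.2, 6.3]
width: 0.049
```

Medium seated (contact at TCP 0.069, where expected). Releasing and going to the small one.

Emit:
play_rows(increments=[-1,0,0,0,0,0,0,-1,0,0,0,0,0,0,-1,0,0,0,0,0,0,-1,0,0,0,0,0,0,-1,0,0,-5,0,0,0,-1,0,0,-20,0,0,0,-1,0,0,-42,0,0,0,-1,0,0,-68,0,0,0,-1,0,0,-93,0,0,0,-1,0,0,-110,0,0,0])

```text
time: 25.55
position: [0.5591, 0.1757, 0.1821]
ee_rot: [[0.422, 0.907, 0.004], [0.907, -0.422, 0.001], [0.003, 0.003, -1.0]]
contact_force: [-0.2, 0.5, -0.2]
width: 0.0879
```

Emit:
play_rows(increments=[-1,-40,2,3,0,0,-3,-1,-80,4,8,0,0,-7,-1,-120,6,16,0,0,-10,-1,-160,8,26,0,0,-14,-1,-200,9,36,0,0,-18,-1,-240,11,46,0,0,-21,-1,-275,13,58,0,0,-25,-1,-298,14,69,0,0,-25,-1,-311,14,76,0,0,-25,-1,-315,14.4,79,0,0,-25])

```text
time: 26.55
position: [0.4376, -0.1171, 0.0995]
ee_rot: [[0.001, 1.0, 0.0], [1.0, -0.001, 0.0], [0.0, 0.0, -1.0]]
contact_force: [0.9, 0.4, -0.0]
width: 0.0884
```

```bash
python3 -c "
from ring import *
look('S1',(.438,-.090),.008,.042)
s=r.capture('side');g=cv2.resize(s['image'][150:230,270:366],(400,333),interpolation=2)
a=cv2.imread('pics/S1.png');v=np.zeros((400,800,3),np.uint8);v[:,:400]=a[:,:400];v[:333,400:]=g;cv2.imwrite('pics/S1b.png',v)
"
```

```text
26.55 [ 0.4376 -0.1171  0.0995] [[0.001, 1.0, 0.0], [1.0, -0.001, 0.0], [0.0, 0.0, -1.0]] [-18.1  -1.4 126.1   0.   55.2 -18.1]
outer circ [ 0.4378 -0.0857] dia 41.5 centroid [ 0.4378 -0.0857] major -86.6
hole circ [ 0.4376 -0.0856] dia 33.9 centroid [ 0.4378 -0.0854] major -88.3
```

View pics/S1b.png

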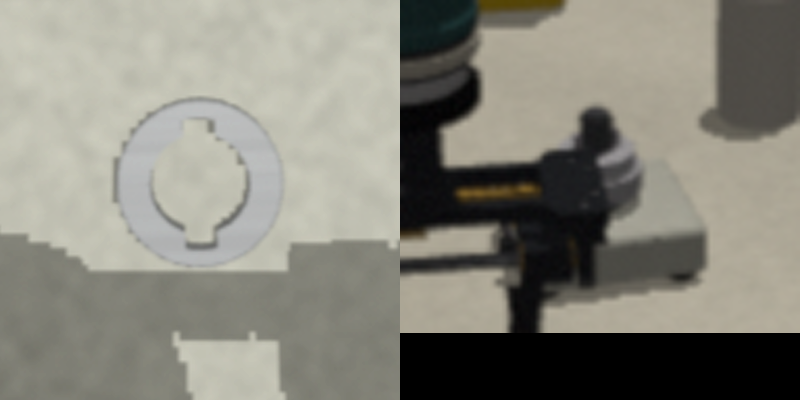

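Large and medium are stacked flat (side view). Small is centred at (0.4378, -0.0856), diameter 41.5 mm (should be 42), keyway about 91.5°, so it needs an 80° turn. Grasping it.

Emit:
play_rows(increments=[-1,10,0,10,0,0,0,-1,20,0,22,0,0,0,-1,30,0,36,0,0,0,-1,30,0,50,0,0,0,-1,30,0,64,0,0,0,-1,30,0,76,0,0,0,-1,30,0,85,0,0,0,-1,30,0,92,0,0,0,-1,30,0,96,0,0,0,-1,30,0,97.3,0,0,0])

```text
time: 27.65
position: [0.4379, -0.0862, 0.0017]
ee_rot: [[-0.001, 1.0, -0.0], [1.0, 0.001, 0.0], [0.0, -0.0, -1.0]]
contact_force: [0.0, -0.1, -0.2]
width: 0.0884
```

Emit:
play_rows(increments=[1,0,0,0,0,0,0,1,0,0,0,0,0,0,1,0,0,0,0,0,0,1,0,0,0,0,0,0,1,0,0,0,0,0,0,1,0,0,0,0,0,0,1,0,0,0,0,0,0,1,0,0,-5,0,0,0,1,0,0,-18,0,0,0,1,0,0,-40,0,0,0], squeeze=20)

```text
time: 28.65
position: [0.4366, -0.0859, 0.0419]
ee_rot: [[-0.001, 1.0, -0.003], [1.0, 0.001, 0.001], [0.001, -0.003, -1.0]]
contact_force: [0.1, -0.6, -0.9]
width: 0.0414
```

Emit:
play_rows(increments=[1,20,9,-30,0,0,8,1,54,25,-55,0,0,16,1,90,41,-72,0,0,24,1,126,58,-78,0,0,32,1,162,75,-78,0,0,40,1,198,91,-78,0,0,48,1,226,104,-78,0,0,56,1,246,113,-78,0,0,64,1,257,118,-78,0,0,72,1,261,120,-78,0,0,80])

```text
time: 29.65
position: [0.5585, 0.1764, 0.1212]
ee_rot: [[0.985, 0.17, 0.001], [0.17, -0.985, 0.001], [0.001, -0.0, -1.0]]
contact_force: [0.2, 0.7, -0.3]
width: 0.0413
```

Emit:
play_rows(increments=[1,0,0,0,0,0,0,1,0,0,0,0,0,0,1,0,0,0,0,0,0,1,0,0,0,0,0,0,1,0,0,0,0,0,0,1,0,0,0,0,0,0,1,0,0,0,0,0,0,1,0,0,0,0,0,0,1,0,0,0,0,0,0,1,0,0,0,0,0,0])

```text
time: 30.65
position: [0.5578, 0.1748, 0.12]
ee_rot: [[0.985, 0.174, -0.0], [0.174, -0.985, -0.0], [-0.0, 0.0, -1.0]]
contact_force: [0.5, 1.0, -0.3]
width: 0.0413
```

```bash
python3 - <<'E'
from h import *
from plant import r
o=r.get_obs();print(np.round(o["position"],4),np.round(o["ee_rot"],3).tolist(),o["width"],np.round(o["joint_positions"],1))
c=r.capture("wrist");np.savez("w4.npz",**c)
g=cv2.resize(c["image"][150:350,180:460],None,fx=2.8,fy=2.8,interpolation=cv2.INTER_CUBIC)
cv2.imwrite("pics/w4.png",(np.clip(g/255.,0,1)**.5*255).astype(np.uint8))
E
```

```text
[0.5578 0.1748 0.12  ] [[0.985, 0.174, -0.0], [0.174, -0.985, -0.0], [-0.0, 0.0, -1.0]] 0.041292009320643704 [ 15.   11.3 109.8  -0.   58.9  94.9]
```

View pics/w4.png

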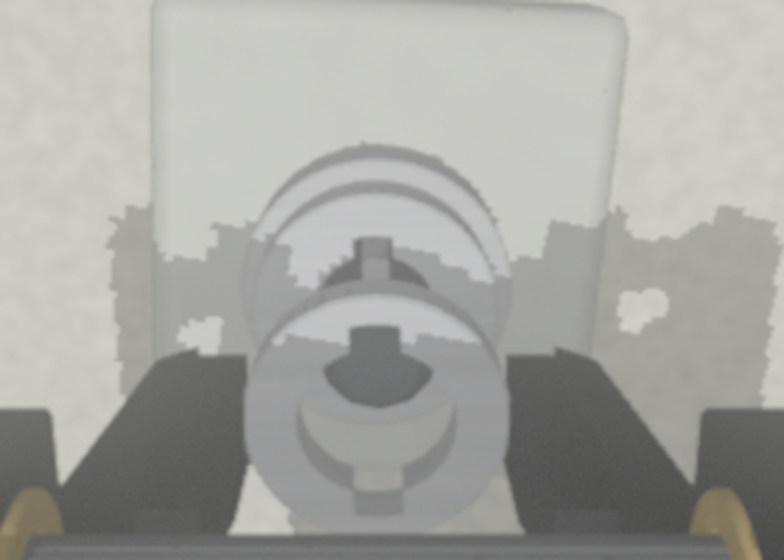

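Small is held. Its keyway slots at (375,328) and (378,502) line up with the key and slot visible below at (374,250). Far edge of the top face is at about (377,306).

```bash
python3 - <<'E'
from h import *
c=dict(np.load("w4.npz"));tcp=np.array([.5578,.1749,.12]);yaw=np.radians(10.03)
X=np.array([np.cos(yaw),np.sin(yaw)]);Y=np.array([np.sin(yaw),-np.cos(yaw)])
def P(u,v,z):
    d=plane(c,(180+u/2.8-.3,150+v/2.8-.3),z)[:2]-tcp[:2];return np.round([1e3*d@X,1e3*d@Y],1)
zt=tcp[2]+.006
print("far(21+)",P(377,306,zt),"LR",P(245,415,zt),P(510,415,zt),"slots(+-16.5)",P(375,327,zt),P(378,516,zt))
print("key on medium z.09 outer(15)?",P(374,238,.078),P(374,258,.09),"medium far(25)",P(377,194,.078),"LR",P(243,285,.066),P(512,285,.066))
d=np.array([.5577,.175])-tcp[:2];print("shaft",np.round([1e3*d@X,1e3*d@Y],1))
E
```

```text
far(21+) [18.7 -0.2] LR [  0.7 -20.7] [ 0.7 20.4] slots(+-16.5) [15.4 -0.5] [-17.1  -0.1]
key on medium z.09 outer(15)? [15.2 -0.8] [14.9 -0.8] medium far(25) [24.2 -0.2] LR [  1.2 -28.7] [ 1.2 28.6]
shaft [-0.1 -0.1]
```

Emit:
play_rows(increments=[1,0.5,0,3,0,0,0,1,0.5,0,6,0,0,0,1,0.5,0,9,0,0,0,1,0.5,0,12,0,0,0,1,0.5,0,14,0,0,0,1,0.5,0,16,0,0,0,1,0.5,0,18,0,0,0,1,0.5,0,20,0,0,0,1,0.5,0,22,0,0,0,1,0.5,0,24,0,0,0])

```text
time: 31.7
position: [0.5583, 0.1749, 0.0959]
ee_rot: [[0.985, 0.174, 0.0], [0.174, -0.985, 0.0], [0.0, -0.0, -1.0]]
contact_force: [-0.3, 0.6, -0.4]
width: 0.0411
```

Emit:
play_rows(increments=[1,0,0,0.5,0,0,0,1,0,0,1,0,0,0,1,0,0,1.5,0,0,0,1,0,0,2,0,0,0,1,0,0,2.5,0,0,0,1,0,0,3,0,0,0,1,0,0,3.5,0,0,0,1,0,0,4,0,0,0,1,0,0,4.4,0,0,0,1,0,0,4.8,0,0,0])

```text
time: 32.7
position: [0.5583, 0.1749, 0.0912]
ee_rot: [[0.985, 0.174, -0.0], [0.174, -0.985, 0.0], [-0.0, -0.0, -1.0]]
contact_force: [0.3, 0.6, -0.1]
width: 0.041
```

Emit:
play_rows(increments=[1,0,0,0.3,0,0,0,1,0,0,0.6,0,0,0,1,0,0,0.9,0,0,0,1,0,0,1.2,0,0,0,1,0,0,1.5,0,0,0,1,0,0,1.8,0,0,0,1,0,0,2.1,0,0,0,1,0,0,2.4,0,0,0,1,0,0,2.7,0,0,0,1,0,0,3,0,0,0])

```text
time: 33.7
position: [0.5583, 0.1749, 0.0882]
ee_rot: [[0.985, 0.174, 0.0], [0.174, -0.985, 0.0], [0.0, -0.0, -1.0]]
contact_force: [1.0, -0.1, -0.3]
width: 0.0411
```

Emit:
play_rows(increments=[1,0,0,0.6,0,0,0,1,0,0,1.2,0,0,0,1,0,0,1.8,0,0,0,1,0,0,2.4,0,0,0,1,0,0,3,0,0,0,1,0,0,3.6,0,0,0,1,0,0,4.2,0,0,0,1,0,0,4.8,0,0,0,1,0,0,5.4,0,0,0,1,0,0,6,0,0,0])

```text
time: 34.7
position: [0.5583, 0.1749, 0.0822]
ee_rot: [[0.985, 0.174, 0.0], [0.174, -0.985, 0.0], [0.0, -0.0, -1.0]]
contact_force: [-0.6, -0.1, -0.5]
width: 0.0409
```

Emit:
play_rows(increments=[1,0,0,0.3,0,0,0,1,0,0,0.6,0,0,0,1,0,0,0.9,0,0,0,1,0,0,1.2,0,0,0,1,0,0,1.5,0,0,0,1,0,0,1.8,0,0,0,1,0,0,2,0,0,0,1,0,0,2.2,0,0,0,1,0,0,2.4,0,0,0,1,0,0,2.6,0,0,0])

```text
time: 35.7
position: [0.5584, 0.1749, 0.0801]
ee_rot: [[0.985, 0.174, 0.0], [0.174, -0.985, 0.0], [0.0, -0.0, -1.0]]
contact_force: [-1.8, -0.8, 4.6]
width: 0.0409
```

Contact at 0.0801, as expected. Releasing, rising and backing off for the final check.

Emit:
play_rows(increments=[-1,0,0,0,0,0,0,-1,0,0,0,0,0,0,-1,0,0,0,0,0,0,-1,0,0,0,0,0,0,-1,0,0,-4,0,0,0,-1,0,0,-16,0,0,0,-1,0,0,-36,0,0,0,-1,0,0,-60,0,0,0,-1,0,0,-85,0,0,0,-1,0,0,-100,0,0,0])

```text
time: 36.7
position: [0.5596, 0.1752, 0.1831]
ee_rot: [[0.985, 0.174, 0.004], [0.174, -0.985, 0.001], [0.004, -0.0, -1.0]]
contact_force: [0.5, 0.5, -0.7]
width: 0.0881
```

Emit:
play_rows(increments=[-1,-5,0,-5,0,0,0,-1,-12,0,-10,0,0,0,-1,-20,0,-15,0,0,0,-1,-30,0,-20,0,0,0,-1,-40,0,-20,0,0,0,-1,-40,0,-20,0,0,0,-1,-40,0,-20,0,0,0,-1,-40,0,-20,0,0,0,-1,-40,0,-20,0,0,0,-1,-40,0,-20,0,0,0])

```text
time: 37.7
position: [0.5191, 0.1679, 0.1995]
ee_rot: [[0.985, 0.174, -0.0], [0.174, -0.985, -0.0], [-0.0, 0.0, -1.0]]
contact_force: [0.4, 0.5, 0.2]
width: 0.0882
```

```bash
python3 - <<'E'
from h import *
from plant import r
o=r.get_obs();print(np.round(o["position"],4),np.round(o["contact_force"],1),o["width"],o["time"])
c=r.capture("wrist");s=r.capture("side");np.savez("w5.npz",**c)
p=proj(c,(.5577,.175,.08));print(p)
x,y=int(p[0]),int(p[1]);x0,y0=max(x-60,0),max(y-50,0);print(x0,y0)
g=cv2.resize(c["image"][y0:y0+110,x0:x0+120],(480,440),interpolation=2)
q=proj(s,(.5577,.175,.08));a,b=int(q[0]),int(q[1]);h=cv2.resize(s["image"][b-50:b+60,a-40:a+40],(320,440),interpolation=2)
cv2.imwrite("pics/fin.png",(np.clip(np.hstack([g,h])/255.,0,1)**.6*255).astype(np.uint8))
E
```

```text
[0.5191 0.1679 0.1995] [0.4 0.5 0.2] 0.08819063411882534 37.7
[314.29644962 174.34328118]
254 124
```

View pics/fin.png

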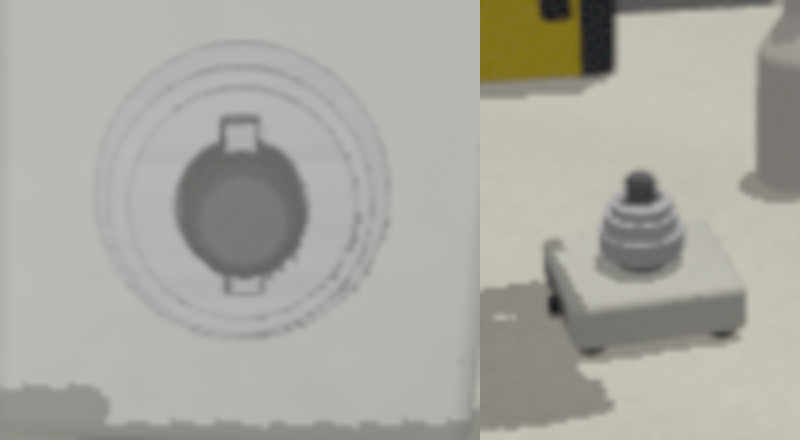

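All three are stacked concentrically and flat, with the keys showing in the keyways at (240,133) and (244,285). Handing in.

```bash
python3 -c "
from plant import r
print(r.job_done())"
```

```text
the job is handed in; nothing more can be done
None
```

The large, medium and small spacers are threaded on the shaft in that order, and I handed the job in at about 38 s of the 72 s allowed.

- **Lowering:** I read the key direction from the wrist camera (about 11° from world x) and turned each spacer to match before lowering. All three passed the keys with no contact force seen at the end of each one-second move, so no search turn was needed.
- **Seating:** Each spacer met its seat within about 0.3 mm of the expected height, with 4.5 to 6.3 N read at contact against the 50 N limit.
- **Final check:** The last wrist and side pictures show the three rings concentric, flat and stacked, with the keys visible in the keyways. The open gripper was clear at TCP z 0.20, reading only noise-level force.
- **Disagreements:**
    - The TCP reading is off by up to about 5 mm right after a fast move.
    - The first hand-picked keyway angle on the held large spacer read about 2°, against 11.7° from the outline. I kept the outline value, and the spacer went on.
    - Each seating showed a sideways force of 2 to 3.5 N, a small centring error taken up by the bore clearance.
- **Not checked:** I did not measure the bystanders at the end. My planned paths kept clear of them.

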